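# Start the sample cell's screw cover on its thread and close it

## Robot

A 6-joint arm with a two-finger parallel gripper is mounted at the origin on a cart in front of the work surface, level with it; the furniture and walls round the work are solid. World frame = base frame: x ahead of the robot, y to its left, z up, the work surface at z = 0. Lengths are in m, angles in degrees, forces in N, time in s.
With the tool pointing down it reaches from about 0.3 to 0.75 m from the base axis. Payload 8.5 kg.
Tool frame: the origin (TCP) lies between the finger pads; the fingertips stand 17 mm ahead of it and the grasp point (between the pads) lies 2 mm behind it; z points along the fingers, y is the direction in which the jaws open and shut (so a half turn about z gives the same grasp; the last joint's range is limited). The gripper opens to 85 mm and grips with 20 to 120 N. Pads are 22 mm wide; open, the fingers measure 114 mm over their backs; the gripper's body (76 mm by 85 mm) begins 54 mm behind the grasp point. The pads swing forward as they close: fully open they stand 13 mm farther back than shut.
Start: joints at [-77.596, 21.807, 74.336, -0, 83.858, -12.336], TCP at [0.23, -0.5, 0.248] pointing down, gripper open.
Joint ranges: [-178.18, 178.18], [-50.72, 133.34], [12.68, 142.11], [-81.47, 261.47], [9.98, 163.14], [-165.26, 165.26]. Speed limits (degrees/s): [136.94, 136.94, 180, 180, 180, 180].

## Interface

Orientations are given as a 3x3 rotation matrix whose columns are the frame's x, y, z axes.
In Python, from rig import readout, eyes, env gives the robot as it stands.
- The arm moves only by the tool arm_command, never from a script. Its argument "rows" is text: rows parted by semicolons, each of 7 numbers parted by spaces: the closure, from 0 (fully open) to 1 (shut), then the shift along the tool's x, y, z in mm, then the turn, a rotation vector about the tool's x, y, z in degrees. In form: grip dx dy dz rx ry rz; .... A call has 1 to 5 rows; each row shifts and turns the commanded pose from where the row before left it, along the tool's axes as they then stand; what a row does not reach is not made up. A row lasts 1/12 s, in which the tool goes at most 41.7 mm and 7.16 degrees, less where a joint would pass 70% of its speed; a pose out of reach is approached as far as the arm can. A call with a gripper value outside its range is refused whole. The fingers move at their own pace and stop on an object; "squeeze" is the grip in N (left out, the last holds). Time passes only in rows, so rows that do not move let the fingers close. It gives the time, the measured TCP pose, the force and the opening at its end, in the units of the state.
- readout.observe(): the state, without advancing time (a new reading comes with each control period).
- eyes.get_image(name): name is "scene" or "top" or "wrist"; returns the picture (480x640x3 uint8, red, green, blue); there is no depth.
- eyes.camera_model(name): a dict with "mtx" (3x3 intrinsics, pixels), "k1" (the pictures are not rectified: a ray, as slopes to the right and down, at radius r is drawn at 1 + k1 r^2 times it, then the intrinsics apply), "view" (4x4, takes a point from world to camera coordinates). Camera axes: x right, y up, looking along -z (the intrinsics and any distortion apply to the point x, -y, -z); pixel columns grow to the right and rows downward; lengths in m; the calibration is good to about 2 mm. A picture is of the moment at which its call begins: read the wrist's pose just before it. camera_model takes no time and is no camera call; for the wrist camera it gives the pose at the moment of the call.
- env.close_job(): hands the job in, once; it reports no verdict.
The state is a dict: "time_s": time; "q": joint angles; "qvel": joint speeds; "joint_efforts": joint torques, N m; "position": TCP position; "tool_rot": TCP orientation; "ft_force": force on the tool from outside, world axes, zero at the start; "wrist_torque": the same for the moment, N m; "grip_width": finger opening in m.
Only numpy, scipy, OpenCV 4.12 (cv2) and the standard library are available. Lean on these libraries where they do the work, as an engineer would, in place of code of your own. Each camera call takes 0.05 s, during which the arm holds its last target. There are 200 camera calls.

## Task

The T-bar screw cover of the sample cell has been left sitting on top of its thread, caught behind the thread start. Without lifting it off, gently turn it backwards (anticlockwise seen from above) until you feel it drop with a click into the start of the thread, then turn it forwards (clockwise) until it is snug on its seal, and let go. Never force it against a stop, and leave the bottle and vials standing where they are.

Things in the scene. Friction and masses are not known exactly. Their poses are not given: they have to be found in the camera images.
- cell: sample cell fixed to the worktop: grey foot 116 x 96 x 16 mm, aluminium pot with a collar 74 mm across, top at z = 60 mm. Origin at the centre of the foot's underside, on the thread's axis; z up. Its fixed thread is hidden under the cover, at an angle that cannot be seen: the thread start is 27 to 75 deg anticlockwise of the cover's start, a stop 15 deg farther; another stop 5 to 45 deg clockwise
- seal: flat black rubber ring on the collar under the cover, 61 mm across, standing 2 mm above the collar (top at z = 62 mm, up to 1 mm more or less as it is worn); fixed, does not turn; origin as the cell's. The closed cover's rim is pressed onto it.
- cover: loose screw cover, 0.2 kg: ribbed aluminium cap 55 mm across, 30 mm high, with a dark T-bar on top, 58 mm long (along its x), 14 mm thick, from 29 to 65 mm above the rim. Origin on the axis at the rim (underside), z up. Two inner pins rest on the level crown of the thread, rim at z = 72 mm; at the thread start, past a 1.5 mm hump, it drops to 64 mm if left free to sink or lightly pressed
- cover_grip (a point): point on the cover's axis in the middle of the T-bar, 49 mm above the rim; x along the bar. Turned clockwise from the drop, the cover sinks to 61 to 63 mm, turns freely at first and comes tight 35 to 75 deg from the drop, differently each time; 0.2 to 0.4 N m is snug, over 0.5 N m against the seal or any stop is forcing it. Once tightened it stays so
- amber_bottle: small amber bottle, 33 mm across and 92 mm tall, standing; bystander, origin at its foot
- vial: white vial, 36 mm across and 90 mm tall, standing; bystander, origin at its foot
- strip_vial: slimmer, taller vial with snap cap, 33 mm across and 104 mm tall, standing; bystander, origin at its foot
Things that resemble listed ones, but are neither listed nor needed, are in the scene too. There is more than one size of the cover; the job needs the middle-sized.

How it is judged:
By the outcome, as a careful person would: the job done as asked, in the order asked, and still so for the second after the job is handed in, with the robot touching nothing.
It also fails if it takes over 51 s, if anything falls off the work surface, if the arm or the gripper's body presses on something with over 40 N, if the wrist force passes 120 N, or if a joint passes its speed limit or range.

## Working session

There is one attempt and no reset: what is moved stays moved. The work goes in short steps, Python scripts to look and compute and a tool call to move; the robot and the scene stay as the last step left them, time stands still between calls to the robot, and variables do not carry over. Pictures are saved under pics/ and viewed, about 8 in all and at most 12, crops included, and the job is handed in when it is done.

Besides the shell and the picture viewer there is one more tool, called after "Emit:" by a JSON object that holds its "api" and its "payload", one argument or row to a line. arm_command: Moves the arm, as the interface text tells. Its arguments: {"type":"object","properties":{"rows":{"type":"string"},"squeeze":{"type":"number"}},"required":["rows"]}

```bash
mkdir -p pics; python3 - <<'E'
from rig import readout, eyes
import cv2, numpy as np
for n in ("scene","top"):
    cv2.imwrite(f"pics/{n}0.png", eyes.get_image(n)[:,:,::-1])
    m=eyes.camera_model(n); print(n,np.round(m["mtx"],1).tolist(),m["k1"],np.round(m["view"],3).tolist())
s=readout.observe(); print(s)
E
```

```text
scene [[467.4, 0.0, 326.4], [0.0, 467.4, 236.4], [0.0, 0.0, 1.0]] -0.09847165810572575 [[-0.841, -0.54, -0.002, 0.533], [0.317, -0.496, 0.808, -0.253], [-0.438, 0.679, 0.589, -0.678], [0.0, 0.0, 0.0, 1.0]]
top [[591.9, 0.0, 330.3], [0.0, 591.9, 233.2], [0.0, 0.0, 1.0]] 0.033743714898951074 [[-0.018, -1.0, 0.001, 0.021], [0.995, -0.017, 0.102, -0.611], [-0.102, 0.003, 0.995, -1.148], [0.0, 0.0, 0.0, 1.0]]
{'time_s': 0.1, 'q': array([-7.75946499e+01,  2.18375288e+01,  7.43791215e+01, -1.81763878e-03,
        8.38566528e+01, -1.23369250e+01]), 'qvel': array([ 0.00396327, -0.03481716, -0.16091466, -0.05730892,  0.00364943,
       -0.13464021]), 'joint_efforts': array([ 4.85466822e-03, -4.49220943e+01, -2.31656080e+01, -1.09020314e-04,
        3.63465362e-03, -2.07789020e-05]), 'position': array([ 0.23012482, -0.49928428,  0.24777735]), 'tool_rot': array([[ 9.08198219e-01,  4.18540204e-01, -3.05649914e-04],
       [ 4.18540245e-01, -9.08197401e-01,  1.24273326e-03],
       [ 2.42543373e-04, -1.25657492e-03, -9.99999181e-01]]), 'ft_force': array([0.5901007 , 0.40786892, 0.49999909]), 'wrist_torque': array([0.00520175, 0.00240962, 0.03436905]), 'grip_width': 0.08527286944743007}
```

View pics/scene0.png

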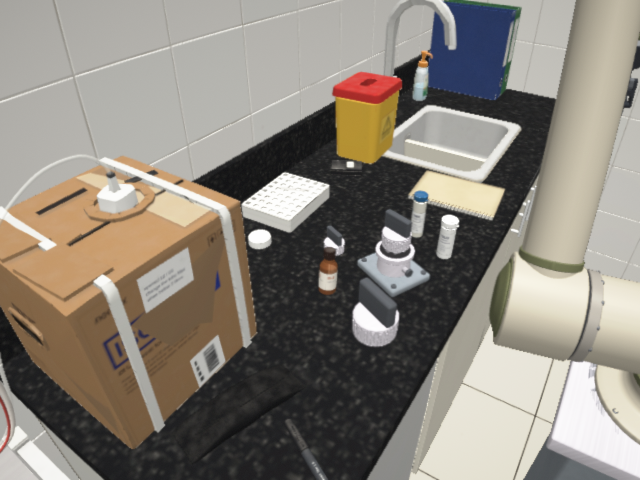

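View pics/top0.png

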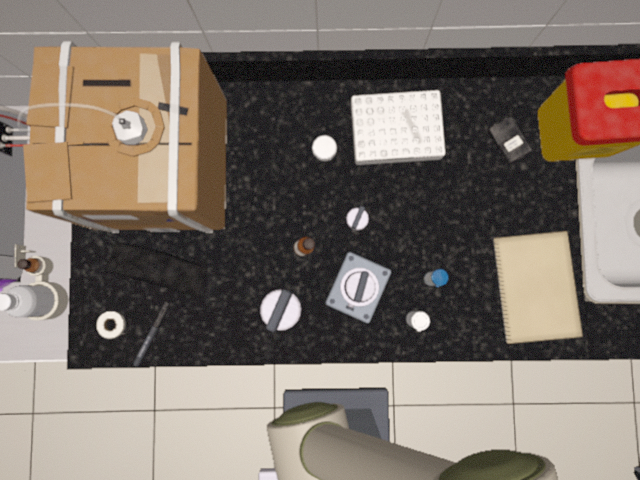

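Three covers appear in the top view: a large loose one at (280,310), a small loose one at (357,218), and a middle-sized one on the cell at (360,287). The one on the cell fits the description. The bottle is at (304,246) and the vials are at (436,278) and (418,320). I'll confirm the cover in an enlarged crop.

```bash
cat > h.py <<'E'
import numpy as np, cv2
from rig import readout, eyes
def ray(n,uv,m=None):
    m=m or eyes.camera_model(n); K=m["mtx"]
    d=cv2.undistortPoints(np.array([[uv]],float),np.array(K),np.array([m["k1"],0,0,0,0.]))[0,0]
    V=np.array(m["view"]); R=V[:3,:3]
    return -R.T@V[:3,3], R.T@np.array([d[0],-d[1],-1])
def atz(n,uv,z,m=None):
    o,d=ray(n,uv,m); return o+d*(z-o[2])/d[2]
E
python3 - <<'E'
import cv2,numpy as np
a=cv2.imread("pics/top0.png")[245:330,315:435]; a=cv2.resize(a,None,fx=6,fy=6,interpolation=cv2.INTER_CUBIC)
cv2.imwrite("pics/topc.png",a)
E
```

```text
(no output)
```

View pics/topc.png

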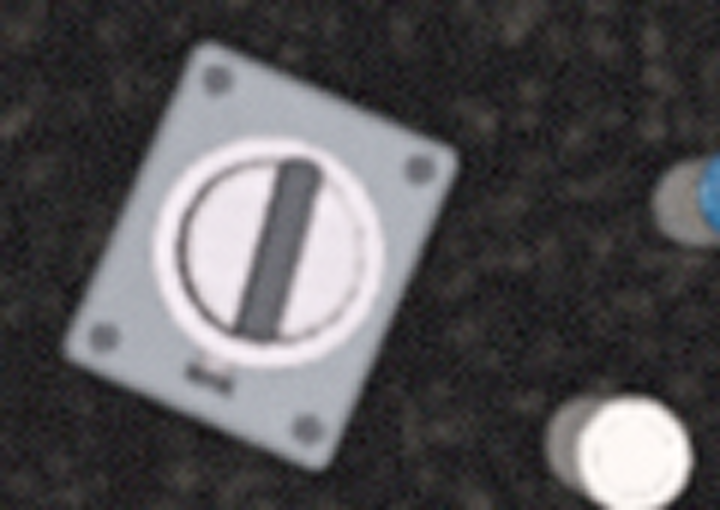

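The crop confirms the middle-sized cover on the cell. Its bar runs from crop (299,162) to (257,340), and the foot corners are at (205,42), (458,152), (322,470) and (65,352).

```bash
python3 - <<'E'
from h import *
f=lambda u,v,z: atz("top",(315+(u+.5)/6-.5,245+(v+.5)/6-.5),z)
c=[f(*p,.016) for p in((205,42),(458,152),(322,470),(65,352))]
print("foot centre",np.mean(c,0), [np.linalg.norm(c[i]-c[(i+1)%4]) for i in range(4)])
print("collar",f(268,252,.06))
a,b=f(299,160,.137),f(257,340,.137); print("bar",(a+b)/2,np.linalg.norm(a-b),np.degrees(np.arctan2(*(a-b)[1::-1])))
for n,uv,z in(("amber",(308,243),.092),("blue",(440,277),.104),("white",(421,321),.09),("big",(281,309),.06)): print(n,atz("top",uv,z))
s=readout.observe();R=s["tool_rot"];print("tool x ang",np.degrees(np.arctan2(R[1,0],R[0,0])))
E
```

```text
foot centre [ 0.50465272 -0.04433308  0.016     ] [np.float64(0.09208809471896376), np.float64(0.11479772145949171), np.float64(0.09349524708861642), np.float64(0.11332642084868641)]
collar [ 0.50447843 -0.04395425  0.06      ]
bar [ 0.50420138 -0.04313632  0.137     ] 0.055161778109393725 -14.499855682791344
amber [0.58762785 0.05242487 0.092     ]
blue [ 0.51911586 -0.19170247  0.104     ]
white [ 0.43841812 -0.15590995  0.09      ]
big [0.46437046 0.10701298 0.06      ]
tool x ang 24.74246208127018
```

Emit:
{"api": "arm_command", "payload": {
  "rows": "0 29.3 -19.9 0 0 0 0;0 29.3 -19.9 0 0 0 0;0 29.3 -19.9 0 0 0 0;0 29.3 -19.9 0 0 0 0;0 29.3 -19.9 0 0 0 0",
  "squeeze": 20
}}

```text
time_s: 0.52
position: [0.322, -0.3462, 0.2481]
tool_rot: [[0.908, 0.418, -0.0], [0.418, -0.908, 0.001], [0.0, -0.001, -1.0]]
ft_force: [0.7, -0.3, -0.2]
grip_width: 0.0855
```

Emit:
{"api": "arm_command", "payload": {
  "rows": "0 29.3 -19.9 0 0 0 0;0 29.3 -19.9 0 0 0 0;0 29.3 -19.9 0 0 0 0;0 29.3 -19.9 0 0 0 0;0 29.3 -19.9 0 0 0 0"
}}

```text
time_s: 0.93
position: [0.4134, -0.1944, 0.2482]
tool_rot: [[0.908, 0.418, -0.0], [0.418, -0.908, 0.0], [-0.0, -0.0, -1.0]]
ft_force: [0.8, -0.6, 1.2]
grip_width: 0.0855
```

Emit:
{"api": "arm_command", "payload": {
  "rows": "0 29.3 -19.9 0 0 0 0;0 29.3 -19.9 0 0 0 0;0 29.3 -19.9 0 0 0 0;0 29.3 -19.9 0 0 0 0;0 29.3 -19.9 0 0 0 0"
}}

```text
time_s: 1.35
position: [0.5049, -0.0427, 0.2481]
tool_rot: [[0.908, 0.419, -0.0], [0.419, -0.908, 0.0], [-0.0, -0.0, -1.0]]
ft_force: [0.5, -0.8, 0.5]
grip_width: 0.0856
```

Emit:
{"api": "arm_command", "payload": {
  "rows": "0.5 0 0 10 0 0 6.5;0.5 0 0 10 0 0 6.5;0.5 0 0 10 0 0 6.5;0.5 0 0 10 0 0 6.5;0.5 0 0 10 0 0 6.5"
}}

```text
time_s: 1.77
position: [0.5043, -0.0443, 0.1975]
tool_rot: [[0.99, -0.14, -0.001], [-0.14, -0.99, 0.0], [-0.001, -0.0, -1.0]]
ft_force: [0.2, -0.6, -0.3]
grip_width: 0.0427
```

Emit:
{"api": "arm_command", "payload": {
  "rows": "0.5 0 0 0 0 0 6.5;0.5 0 0 0 0 0 0;0.5 0 0 0 0 0 0"
}}

```text
time_s: 2.02
position: [0.5044, -0.0445, 0.1982]
tool_rot: [[0.97, -0.243, -0.0], [-0.243, -0.97, 0.0], [-0.0, -0.0, -1.0]]
ft_force: [-0.9, -0.2, 0.1]
grip_width: 0.0428
```

```bash
python3 - <<'E'
from h import *
s=readout.observe(); R=s["tool_rot"]; print(s["time_s"],s["position"],s["q"],np.degrees(np.arctan2(R[1,0],R[0,0])),s["grip_width"],s["ft_force"],s["wrist_torque"])
m=eyes.camera_model("wrist"); cv2.imwrite("pics/w1.png",eyes.get_image("wrist")[:,:,::-1]); np.save("w1.npy",m,allow_pickle=True)
V=m["view"]; print((-V[:3,:3].T@V[:3,3]))
E
```

```text
2.0167 [ 0.50438467 -0.04445112  0.19823563] [-1.84555658e+01  2.00287182e+01  8.60228032e+01  1.89318438e-03
  7.39675574e+01  8.56114896e+01] -14.067578002451455 0.04283826576226636 [-0.88636162 -0.18533278  0.13593381] [-0.05693248 -0.00527631 -0.03102829]
[ 0.57526755 -0.06195207  0.32429185]
```

View pics/w1.png

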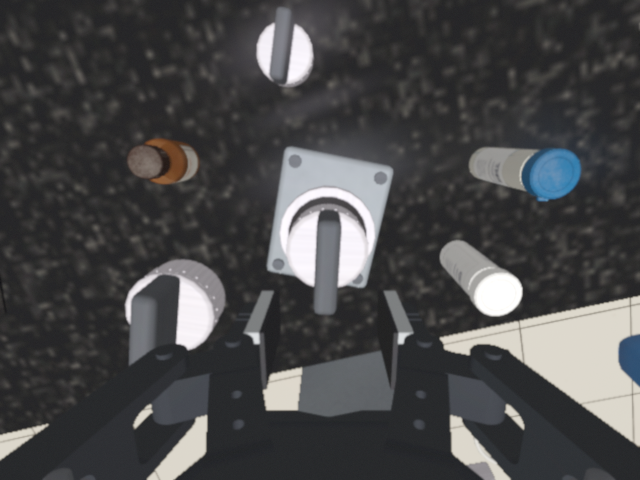

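The wrist view shows the bar at (327,215)–(325,312), centred and parallel between the fingers at columns 272 and 385. I'll descend, then close loosely around the bar so the cover can still drop on its own.

Emit:
{"api": "arm_command", "payload": {
  "rows": "0.5 0 0 20 0 0 0.4;0.5 0 0 20 0 0 0;0.5 0 0 20 0 0 0;0.5 0 0 14 0 0 0;0.5 0 0 0 0 0 0"
}}

```text
time_s: 2.48
position: [0.5033, -0.0442, 0.1222]
tool_rot: [[0.968, -0.251, -0.004], [-0.251, -0.968, 0.001], [-0.004, -0.0, -1.0]]
ft_force: [0.5, -0.1, 0.1]
grip_width: 0.0426
```

Emit:
{"api": "arm_command", "payload": {
  "rows": "0.78 0 0 0 0 0 0;0.78 0 0 0 0 0 0;0.79 0 0 0 0 0 0;0.79 0 0 0 0 0 0;0.79 0 0 0 0 0 0"
}}

```text
time_s: 2.9
position: [0.5046, -0.0445, 0.125]
tool_rot: [[0.968, -0.253, 0.001], [-0.253, -0.968, -0.0], [0.001, 0.0, -1.0]]
ft_force: [-0.0, -0.1, -0.7]
grip_width: 0.018
```

```bash
cat > st.py <<'E'
from h import *
import sys
s=readout.observe(); R=s["tool_rot"]
print("t%.2f"%s["time_s"],np.round(s["position"],4),"ang %.2f q6 %.1f"%(np.degrees(np.arctan2(R[1,0],R[0,0])),s["q"][5]),"w %.4f"%s["grip_width"],"F",np.round(s["ft_force"],2),"T",np.round(s["wrist_torque"],3))
E
python3 st.py; python3 - <<'E'
from h import *
im=eyes.get_image("scene")[:,:,::-1]; cv2.imwrite("pics/s1.png",im)
cv2.imwrite("pics/s1c.png",cv2.resize(im[180:310,340:480],None,fx=5,fy=4.6,interpolation=cv2.INTER_CUBIC))
E
```

```text
t2.90 [ 0.5046 -0.0445  0.125 ] ang -14.64 q6 86.2 w 0.0180 F [-0.   -0.1  -0.71] T [-0.016  0.042 -0.027]
```

View pics/s1c.png

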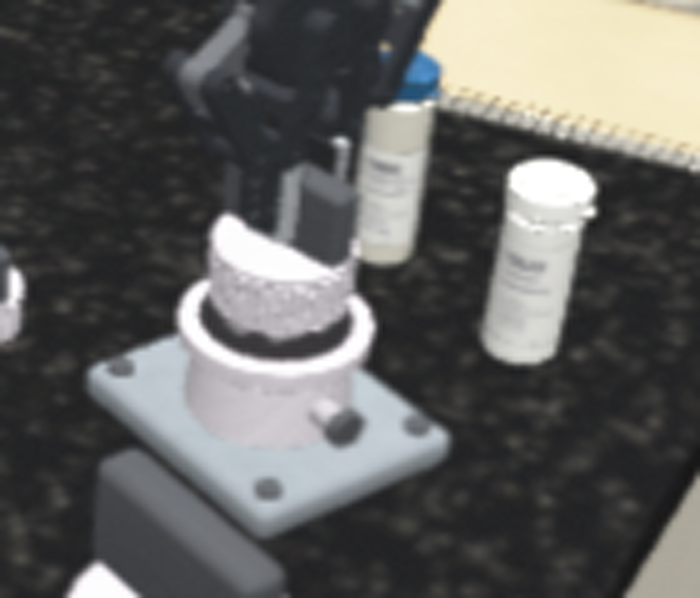

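The scene crop shows the fingers straddling the bar, with the seal visible as a dark crescent below the cap at crop (275,325). I'll track that crescent's area to confirm the drop.

```bash
cat >> st.py <<'E'
g=eyes.get_image("scene").mean(2)
print("seal dark px",(g[234:256,378:412]<70).sum(), "mean %.1f"%g[234:256,378:412].mean())
E
python3 st.py
```

```text
t2.95 [ 0.5046 -0.0445  0.1248] ang -14.65 q6 86.2 w 0.0180 F [ 0.31 -0.15  1.29] T [0.031 0.001 0.029]
seal dark px 103 mean 169.4
```

Emit:
{"api": "arm_command", "payload": {
  "rows": "0.81 0 0 0 0 0 -2;0.81 0 0 0 0 0 -2;0.81 0 0 0 0 0 -2;0.81 0 0 0 0 0 -2;0.81 0 0 0 0 0 -2"
}}

```text
time_s: 3.42
position: [0.5045, -0.0445, 0.1245]
tool_rot: [[0.997, -0.079, 0.0], [-0.079, -0.997, -0.0], [0.0, -0.0, -1.0]]
ft_force: [0.1, 0.1, 0.1]
grip_width: 0.0164
```

```bash
python3 st.py
```

```text
t3.42 [ 0.5045 -0.0445  0.1245] ang -4.56 q6 76.1 w 0.0164 F [0.12 0.13 0.14] T [ 0.033 -0.04  -0.109]
seal dark px 97 mean 169.8
```

Emit:
{"api": "arm_command", "payload": {
  "rows": "0.81 0 0 0 0 0 -2;0.81 0 0 0 0 0 -2;0.81 0 0 0 0 0 -2;0.81 0 0 0 0 0 -2;0.81 0 0 0 0 0 -2"
}}

```text
time_s: 3.88
position: [0.5045, -0.0445, 0.1245]
tool_rot: [[0.996, 0.094, 0.0], [0.094, -0.996, -0.0], [0.0, 0.0, -1.0]]
ft_force: [0.5, 0.3, 0.1]
grip_width: 0.0164
```

```bash
python3 st.py
```

```text
t3.88 [ 0.5045 -0.0445  0.1245] ang 5.39 q6 66.2 w 0.0164 F [0.54 0.32 0.12] T [ 0.059 -0.065 -0.079]
seal dark px 96 mean 172.2
```

Emit:
{"api": "arm_command", "payload": {
  "rows": "0.81 0 0 0 0 0 -2;0.81 0 0 0 0 0 -2;0.81 0 0 0 0 0 -2;0.81 0 0 0 0 0 -2"
}}

```text
time_s: 4.27
position: [0.5046, -0.0445, 0.1245]
tool_rot: [[0.973, 0.231, 0.0], [0.231, -0.973, 0.0], [0.0, 0.0, -1.0]]
ft_force: [0.5, 1.2, -0.0]
grip_width: 0.016
```

```bash
python3 st.py
```

```text
t4.27 [ 0.5046 -0.0445  0.1245] ang 13.35 q6 58.2 w 0.0160 F [ 0.47  1.22 -0.01] T [ 0.077 -0.114 -0.076]
seal dark px 95 mean 174.6
```

Emit:
{"api": "arm_command", "payload": {
  "rows": "0.81 0 0 0 0 0 -2;0.81 0 0 0 0 0 -2;0.81 0 0 0 0 0 -2;0.81 0 0 0 0 0 0"
}}

```text
time_s: 4.65
position: [0.5047, -0.0444, 0.1247]
tool_rot: [[0.944, 0.331, 0.001], [0.331, -0.944, 0.0], [0.001, 0.0, -1.0]]
ft_force: [1.2, 0.9, 3.0]
grip_width: 0.0157
```

```bash
python3 st.py
```

```text
t4.65 [ 0.5047 -0.0444  0.1247] ang 19.30 q6 52.2 w 0.0157 F [1.22 0.88 2.97] T [ 0.136 -0.048 -0.078]
seal dark px 95 mean 175.1
```

Emit:
{"api": "arm_command", "payload": {
  "rows": "0.81 0 0 0 0 0 -2;0.81 0 0 0 0 0 -2;0.81 0 0 0 0 0 -2;0.81 0 0 0 0 0 0"
}}

```text
time_s: 5.03
position: [0.5048, -0.0444, 0.1249]
tool_rot: [[0.904, 0.427, 0.001], [0.427, -0.904, -0.0], [0.001, 0.001, -1.0]]
ft_force: [0.1, 0.4, 4.3]
grip_width: 0.0161
```

```bash
python3 st.py
```

```text
t5.03 [ 0.5048 -0.0444  0.1249] ang 25.30 q6 46.2 w 0.0161 F [0.13 0.38 4.34] T [ 0.204  0.023 -0.074]
seal dark px 97 mean 174.8
```

Emit:
{"api": "arm_command", "payload": {
  "rows": "0.81 0 0 0 0 0 -1.5;0.81 0 0 0 0 0 -1.5;0.81 0 0 0 0 0 0"
}}

```text
time_s: 5.33
position: [0.5042, -0.0445, 0.1242]
tool_rot: [[0.881, 0.474, -0.0], [0.474, -0.881, -0.0], [-0.001, -0.0, -1.0]]
ft_force: [-0.7, -0.2, -0.5]
grip_width: 0.0164
```

```bash
python3 st.py
```

```text
t5.33 [ 0.5042 -0.0445  0.1242] ang 28.29 q6 43.3 w 0.0164 F [-0.66 -0.22 -0.47] T [-0.033  0.024 -0.042]
seal dark px 95 mean 179.1
```

Emit:
{"api": "arm_command", "payload": {
  "rows": "0.81 0 0 0 0 0 -1.5;0.81 0 0 0 0 0 -1.5;0.81 0 0 0 0 0 0"
}}

```text
time_s: 5.63
position: [0.5043, -0.0446, 0.1242]
tool_rot: [[0.855, 0.519, -0.0], [0.519, -0.855, -0.0], [-0.0, -0.0, -1.0]]
ft_force: [0.3, -1.3, -1.6]
grip_width: 0.0165
```

```bash
python3 st.py
```

```text
t5.63 [ 0.5043 -0.0446  0.1242] ang 31.29 q6 40.3 w 0.0165 F [ 0.35 -1.28 -1.58] T [-0.125  0.002 -0.018]
seal dark px 81 mean 181.8
```

The upward force vanished and the seal area changed, so the cover may have dropped. I'll look.

```bash
python3 - <<'E'
from h import *
im=eyes.get_image("scene")[:,:,::-1]; cv2.imwrite("pics/s2.png",im)
a=cv2.imread("pics/s1.png")
z=lambda i: cv2.resize(i[180:280,360:430],None,fx=5.6,fy=5.6,interpolation=cv2.INTER_CUBIC)
cv2.imwrite("pics/s2c.png",np.hstack([z(a),z(im)]))
E
```

```text
(no output)
```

View pics/s2c.png

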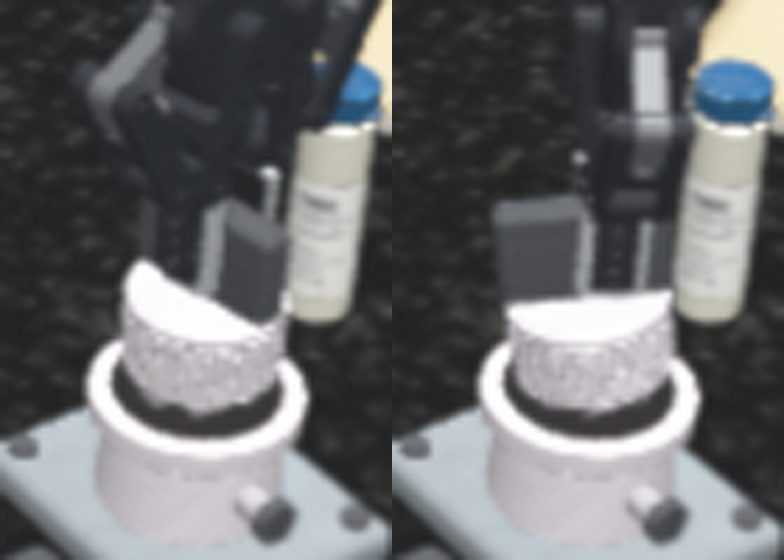

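Not dropped yet: the rim is at crop row ~408 in both halves. The -1.6 N on the wrist suggests the fingers are carrying the cover's weight, so I'll loosen slightly.

Emit:
{"api": "arm_command", "payload": {
  "rows": "0.77 0 0 0 0 0 1;0.77 0 0 0 0 0 1;0.77 0 0 0 0 0 0"
}}

```text
time_s: 5.98
position: [0.5043, -0.0444, 0.1243]
tool_rot: [[0.873, 0.488, -0.0], [0.488, -0.873, 0.0], [-0.0, -0.0, -1.0]]
ft_force: [0.3, 0.5, -0.4]
grip_width: 0.0199
```

```bash
python3 st.py
```

```text
t5.98 [ 0.5043 -0.0444  0.1243] ang 29.22 q6 42.3 w 0.0199 F [ 0.29  0.5  -0.44] T [ 0.012 -0.048  0.013]
seal dark px 83 mean 182.1
```

Emit:
{"api": "arm_command", "payload": {
  "rows": "0.8 0 0 0 0 0 -2;0.8 0 0 0 0 0 -2;0.8 0 0 0 0 0 -1;0.8 0 0 0 0 0 0"
}}

```text
time_s: 6.37
position: [0.5044, -0.0445, 0.1243]
tool_rot: [[0.826, 0.564, 0.0], [0.564, -0.826, -0.0], [-0.0, 0.0, -1.0]]
ft_force: [1.0, -1.0, -0.2]
grip_width: 0.0171
```

```bash
python3 st.py
```

```text
t6.37 [ 0.5044 -0.0445  0.1243] ang 34.35 q6 37.2 w 0.0171 F [ 0.98 -0.98 -0.23] T [-0.122 -0.072  0.014]
seal dark px 82 mean 182.1
```

Emit:
{"api": "arm_command", "payload": {
  "rows": "0.8 0 0 0 0 0 -1.5;0.8 0 0 0 0 0 -1.5;0.8 0 0 0 0 0 0"
}}

```text
time_s: 6.67
position: [0.5042, -0.0443, 0.1242]
tool_rot: [[0.795, 0.607, -0.001], [0.607, -0.795, 0.0], [-0.0, -0.001, -1.0]]
ft_force: [-0.4, 1.2, -0.1]
grip_width: 0.0174
```

```bash
python3 st.py
```

```text
t6.67 [ 0.5042 -0.0443  0.1242] ang 37.34 q6 34.2 w 0.0174 F [-0.42  1.22 -0.13] T [0.05  0.097 0.006]
seal dark px 31 mean 182.6
```

Emit:
{"api": "arm_command", "payload": {
  "rows": "0.8 0 0 0 0 0 -1.5;0.8 0 0 0 0 0 -1.5;0.8 0 0 0 0 0 0"
}}

```text
time_s: 6.97
position: [0.5042, -0.0443, 0.1243]
tool_rot: [[0.762, 0.647, -0.0], [0.647, -0.762, 0.0], [-0.0, -0.0, -1.0]]
ft_force: [-0.8, -0.1, 0.4]
grip_width: 0.0171
```

```bash
python3 st.py
```

```text
t6.97 [ 0.5042 -0.0443  0.1243] ang 40.32 q6 31.2 w 0.0171 F [-0.76 -0.1   0.42] T [ 0.09   0.132 -0.022]
seal dark px 30 mean 182.5
```

Dark seal pixels fell from 82 to 31, which looks like the drop. I'll confirm by eye.

```bash
python3 - <<'E'
from h import *
im=eyes.get_image("scene")[:,:,::-1]; cv2.imwrite("pics/s3.png",im)
a=cv2.imread("pics/s2.png")
z=lambda i: cv2.resize(i[180:280,360:430],None,fx=5.6,fy=5.6,interpolation=cv2.INTER_CUBIC)
cv2.imwrite("pics/s3c.png",np.hstack([z(a),z(im)]))
E
```

```text
(no output)
```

View pics/s3c.png

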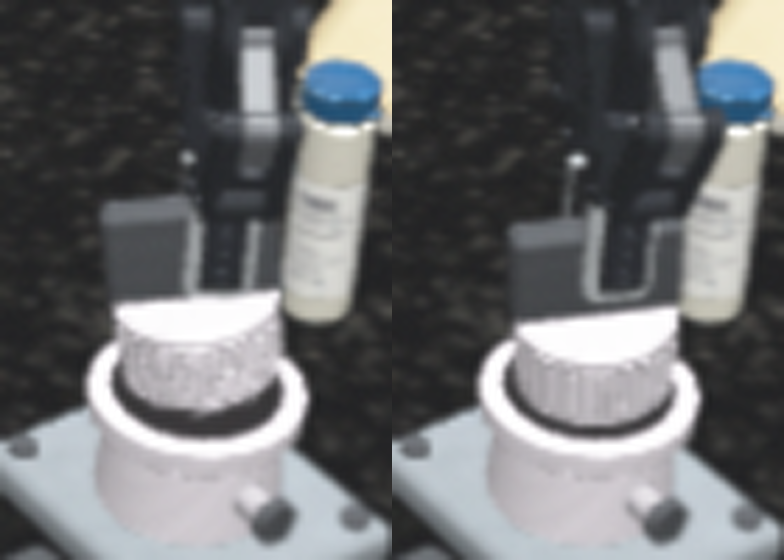

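It dropped: the rim is about 20 crop px lower, roughly 8 mm, and the seal crescent is thin. I'll lower the tool a little and turn clockwise.

Emit:
{"api": "arm_command", "payload": {
  "rows": "0.8 0 0 4 0 0 2;0.8 0 0 0 0 0 3;0.8 0 0 0 0 0 3;0.8 0 0 0 0 0 3;0.8 0 0 0 0 0 3",
  "squeeze": 60
}}

```text
time_s: 7.48
position: [0.5044, -0.0444, 0.1203]
tool_rot: [[0.898, 0.44, -0.0], [0.44, -0.898, 0.0], [-0.0, -0.0, -1.0]]
ft_force: [-1.0, 0.5, 0.6]
grip_width: 0.0175
```

Emit:
{"api": "arm_command", "payload": {
  "rows": "0.81 0 0 0 0 0 2;0.81 0 0 0 0 0 2;0.81 0 0 0 0 0 2;0.81 0 0 0 0 0 2;0.81 0 0 0 0 0 2"
}}

```text
time_s: 7.9
position: [0.5044, -0.0444, 0.1203]
tool_rot: [[0.96, 0.278, -0.0], [0.278, -0.96, -0.0], [-0.0, -0.0, -1.0]]
ft_force: [-1.1, 0.6, -0.9]
grip_width: 0.0164
```

```bash
python3 st.py
```

```text
t7.90 [ 0.5044 -0.0444  0.1203] ang 16.17 q6 55.4 w 0.0164 F [-1.11  0.56 -0.88] T [0.036 0.076 0.046]
seal dark px 27 mean 185.6
```

Emit:
{"api": "arm_command", "payload": {
  "rows": "0.81 0 0 0 0 0 2;0.81 0 0 0 0 0 2;0.81 0 0 0 0 0 2;0.81 0 0 0 0 0 2"
}}

```text
time_s: 8.28
position: [0.5044, -0.0444, 0.1202]
tool_rot: [[0.99, 0.143, -0.0], [0.143, -0.99, 0.0], [-0.0, -0.0, -1.0]]
ft_force: [0.6, -0.3, -0.8]
grip_width: 0.0162
```

```bash
python3 st.py
```

```text
t8.28 [ 0.5044 -0.0444  0.1202] ang 8.23 q6 63.3 w 0.0162 F [ 0.6  -0.31 -0.78] T [ 0.002  0.043 -0.035]
seal dark px 26 mean 184.5
```

Emit:
{"api": "arm_command", "payload": {
  "rows": "0.81 0 0 0 0 0 2;0.81 0 0 0 0 0 2;0.81 0 0 0 0 0 2;0.81 0 0 0 0 0 1"
}}

```text
time_s: 8.67
position: [0.5044, -0.0445, 0.1203]
tool_rot: [[1.0, 0.022, 0.0], [0.022, -1.0, 0.0], [0.0, -0.0, -1.0]]
ft_force: [-0.2, -1.0, -0.1]
grip_width: 0.016
```

```bash
python3 st.py
```

```text
t8.67 [ 0.5044 -0.0445  0.1203] ang 1.28 q6 70.3 w 0.0160 F [-0.19 -0.96 -0.11] T [ 0.032  0.056 -0.009]
seal dark px 26 mean 183.5
```

Emit:
{"api": "arm_command", "payload": {
  "rows": "0.81 0 0 0 0 0 1.5;0.81 0 0 0 0 0 1.5;0.81 0 0 0 0 0 1"
}}

```text
time_s: 8.97
position: [0.5044, -0.0445, 0.1203]
tool_rot: [[0.999, -0.047, -0.0], [-0.047, -0.999, 0.0], [-0.0, -0.0, -1.0]]
ft_force: [0.3, 0.2, 0.2]
grip_width: 0.0166
```

```bash
python3 st.py
```

```text
t8.97 [ 0.5044 -0.0445  0.1203] ang -2.68 q6 74.2 w 0.0166 F [0.34 0.21 0.25] T [0.021 0.019 0.003]
seal dark px 24 mean 182.5
```

Emit:
{"api": "arm_command", "payload": {
  "rows": "0.81 0 0 0 0 0 1;0.81 0 0 0 0 0 1;0.81 0 0 0 0 0 1"
}}

```text
time_s: 9.27
position: [0.5044, -0.0445, 0.1203]
tool_rot: [[0.995, -0.1, -0.0], [-0.1, -0.995, 0.0], [-0.0, -0.0, -1.0]]
ft_force: [-0.0, -0.2, -0.3]
grip_width: 0.0163
```

```bash
python3 st.py
```

```text
t9.27 [ 0.5044 -0.0445  0.1203] ang -5.73 q6 77.3 w 0.0163 F [-0.04 -0.17 -0.32] T [-0.031 -0.036  0.024]
seal dark px 26 mean 181.8
```

Emit:
{"api": "arm_command", "payload": {
  "rows": "0.81 0 0 0 0 0 1;0.81 0 0 0 0 0 1;0.81 0 0 0 0 0 1;0.81 0 0 0 0 0 1"
}}

```text
time_s: 9.65
position: [0.5045, -0.0445, 0.1204]
tool_rot: [[0.986, -0.17, 0.0], [-0.17, -0.986, -0.0], [0.0, 0.0, -1.0]]
ft_force: [1.2, -0.5, -0.5]
grip_width: 0.0166
```

```bash
python3 st.py
```

```text
t9.65 [ 0.5045 -0.0445  0.1204] ang -9.76 q6 81.3 w 0.0166 F [ 1.22 -0.48 -0.5 ] T [-0.041 -0.092  0.066]
seal dark px 39 mean 180.6
```

Emit:
{"api": "arm_command", "payload": {
  "rows": "0.81 0 0 0 0 0 1;0.81 0 0 0 0 0 1;0.81 0 0 0 0 0 1;0.81 0 0 0 0 0 1"
}}

```text
time_s: 10.03
position: [0.5044, -0.0445, 0.1204]
tool_rot: [[0.971, -0.238, 0.0], [-0.238, -0.971, -0.0], [0.0, -0.0, -1.0]]
ft_force: [0.1, -0.2, -1.0]
grip_width: 0.0161
```

```bash
python3 st.py
```

```text
t10.03 [ 0.5044 -0.0445  0.1204] ang -13.76 q6 85.3 w 0.0161 F [ 0.06 -0.22 -0.99] T [-0.029 -0.014  0.032]
seal dark px 54 mean 179.8
```

Emit:
{"api": "arm_command", "payload": {
  "rows": "0.81 0 0 0 0 0 1;0.81 0 0 0 0 0 1;0.81 0 0 0 0 0 1;0.81 0 0 0 0 0 1"
}}

```text
time_s: 10.42
position: [0.5044, -0.0445, 0.1203]
tool_rot: [[0.952, -0.305, 0.0], [-0.305, -0.952, -0.0], [0.0, -0.0, -1.0]]
ft_force: [0.5, 0.1, 0.9]
grip_width: 0.0167
```

```bash
python3 st.py
```

```text
t10.42 [ 0.5044 -0.0445  0.1203] ang -17.76 q6 89.3 w 0.0167 F [0.48 0.11 0.95] T [-0.024 -0.001  0.085]
seal dark px 60 mean 178.9
```

```bash
python3 - <<'E'
from h import *
im=eyes.get_image("scene")[:,:,::-1]; cv2.imwrite("pics/s4.png",im)
a=cv2.imread("pics/s3.png")
z=lambda i: cv2.resize(i[180:280,360:430],None,fx=5.6,fy=5.6,interpolation=cv2.INTER_CUBIC)
cv2.imwrite("pics/s4c.png",np.hstack([z(a),z(im)]))
E
```

```text
(no output)
```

View pics/s4c.png

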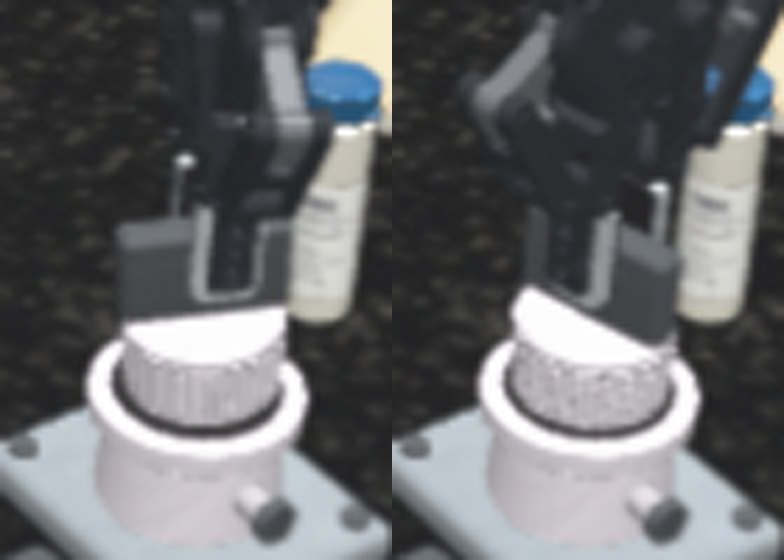

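The cover is still down and slightly lower, and the bar follows the tool; the extra dark pixels are the bar end entering the region. Continuing.

Emit:
{"api": "arm_command", "payload": {
  "rows": "0.81 0 0 0 0 0 1;0.81 0 0 0 0 0 1;0.81 0 0 0 0 0 1;0.81 0 0 0 0 0 0"
}}

```text
time_s: 10.85
position: [0.5044, -0.0445, 0.1204]
tool_rot: [[0.935, -0.354, 0.0], [-0.354, -0.935, -0.0], [0.0, -0.0, -1.0]]
ft_force: [-0.1, 1.0, 0.1]
grip_width: 0.0162
```

```bash
python3 st.py
```

```text
t10.85 [ 0.5044 -0.0445  0.1204] ang -20.74 q6 92.3 w 0.0162 F [-0.11  0.99  0.1 ] T [ 0.016 -0.011  0.08 ]
seal dark px 60 mean 179.5
```

Emit:
{"api": "arm_command", "payload": {
  "rows": "0.81 0 0 0 0 0 1;0.81 0 0 0 0 0 1;0.81 0 0 0 0 0 1;0.81 0 0 0 0 0 0"
}}

```text
time_s: 11.23
position: [0.5044, -0.0445, 0.1203]
tool_rot: [[0.915, -0.403, -0.0], [-0.403, -0.915, 0.0], [-0.0, 0.0, -1.0]]
ft_force: [0.2, -0.3, 0.8]
grip_width: 0.0161
```

```bash
python3 st.py
```

```text
t11.23 [ 0.5044 -0.0445  0.1203] ang -23.74 q6 95.3 w 0.0161 F [ 0.21 -0.32  0.79] T [0.019 0.037 0.05 ]
seal dark px 55 mean 178.7
```

Emit:
{"api": "arm_command", "payload": {
  "rows": "0.81 0 0 0 0 0 1;0.81 0 0 0 0 0 1;0.81 0 0 0 0 0 1;0.81 0 0 0 0 0 0"
}}

```text
time_s: 11.62
position: [0.5043, -0.0444, 0.1203]
tool_rot: [[0.893, -0.45, -0.0], [-0.45, -0.893, -0.0], [-0.0, 0.0, -1.0]]
ft_force: [-2.5, -0.2, 2.1]
grip_width: 0.016
```

```bash
python3 st.py
```

```text
t11.62 [ 0.5043 -0.0444  0.1203] ang -26.73 q6 98.3 w 0.0160 F [-2.47 -0.24  2.06] T [-0.096  0.299  0.108]
seal dark px 52 mean 179.6
```

Emit:
{"api": "arm_command", "payload": {
  "rows": "0.81 0 0 0 0 0 1;0.81 0 0 0 0 0 0.5;0.81 0 0 0 0 0 0"
}}

```text
time_s: 11.92
position: [0.5043, -0.0444, 0.1203]
tool_rot: [[0.881, -0.472, -0.0], [-0.472, -0.881, -0.0], [-0.0, 0.0, -1.0]]
ft_force: [-3.0, 0.1, 3.0]
grip_width: 0.0165
```

```bash
python3 st.py
```

```text
t11.92 [ 0.5043 -0.0444  0.1203] ang -28.19 q6 99.7 w 0.0165 F [-3.01  0.07  3.01] T [-0.082  0.477  0.236]
seal dark px 53 mean 179.7
```

Emit:
{"api": "arm_command", "payload": {
  "rows": "0.81 0 0 0 0 0 1;0.81 0 0 0 0 0 0.5;0.81 0 0 0 0 0 0"
}}

```text
time_s: 12.22
position: [0.5043, -0.0445, 0.1203]
tool_rot: [[0.869, -0.495, -0.0], [-0.495, -0.869, -0.0], [-0.0, 0.0, -1.0]]
ft_force: [-3.7, -0.0, 4.0]
grip_width: 0.0159
```

```bash
python3 st.py
```

```text
t12.22 [ 0.5043 -0.0445  0.1203] ang -29.70 q6 101.2 w 0.0159 F [-3.69 -0.02  4.  ] T [-0.082  0.639  0.265]
seal dark px 57 mean 178.9
```

Emit:
{"api": "arm_command", "payload": {
  "rows": "0.81 0 0 0 0 0 0.6;0.81 0 0 0 0 0 0"
}}

```text
time_s: 12.43
position: [0.5042, -0.0445, 0.1203]
tool_rot: [[0.863, -0.504, -0.0], [-0.504, -0.863, 0.0], [-0.0, 0.0, -1.0]]
ft_force: [-4.3, -0.3, 3.9]
grip_width: 0.0162
```

```bash
python3 st.py; python3 st.py; python3 st.py;python3 st.py
```

```text
t12.43 [ 0.5042 -0.0445  0.1203] ang -30.30 q6 101.8 w 0.0162 F [-4.3  -0.27  3.94] T [-0.038  0.797  0.292]
seal dark px 56 mean 178.8
t12.48 [ 0.5043 -0.0444  0.1203] ang -30.27 q6 101.8 w 0.0162 F [-3.86  0.43  2.88] T [-0.086  0.773  0.379]
seal dark px 56 mean 178.8
t12.53 [ 0.5043 -0.0444  0.1203] ang -30.26 q6 101.8 w 0.0160 F [-4.85 -0.16  4.4 ] T [-0.086  0.805  0.41 ]
seal dark px 56 mean 178.9
t12.58 [ 0.5043 -0.0444  0.1203] ang -30.25 q6 101.8 w 0.0162 F [-4.91 -0.65  3.94] T [-0.082  0.745  0.312]
seal dark px 57 mean 178.9
```

Torque is steady at about 0.35 N m after roughly 55° from the drop, so it's snug. I'll back the tool off within the slack, open and rise.

Emit:
{"api": "arm_command", "payload": {
  "rows": "0.81 0 0 0 0 0 -1.5;0.79 0 0 0 0 0 -2;0.75 0 0 0 0 0 -2;0.55 0 0 0 0 0 0;0.55 0 0 0 0 0 0"
}}

```text
time_s: 13.05
position: [0.5049, -0.0445, 0.1203]
tool_rot: [[0.907, -0.42, 0.001], [-0.42, -0.907, 0.0], [0.001, -0.001, -1.0]]
ft_force: [-0.2, 0.1, -0.1]
grip_width: 0.0383
```

Emit:
{"api": "arm_command", "payload": {
  "rows": "0.5 0 0 0 0 0 0;0.5 0 0 -10 0 0 0;0.5 0 0 -25 0 0 0;0.5 0 0 -30 0 0 0;0.5 0 0 -30 0 0 0"
}}

```text
time_s: 13.47
position: [0.5043, -0.0444, 0.2162]
tool_rot: [[0.908, -0.42, -0.001], [-0.42, -0.908, 0.001], [-0.001, -0.0, -1.0]]
ft_force: [1.0, 0.2, 0.6]
grip_width: 0.0429
```

Emit:
{"api": "arm_command", "payload": {
  "rows": "0.5 0 0 0 0 0 0;0.5 0 0 0 0 0 0"
}}

```text
time_s: 13.63
position: [0.505, -0.0446, 0.2165]
tool_rot: [[0.908, -0.419, 0.004], [-0.419, -0.908, -0.001], [0.004, -0.001, -1.0]]
ft_force: [0.4, -0.4, -1.0]
grip_width: 0.043
```

```bash
python3 st.py; python3 - <<'E'
from h import *
im=eyes.get_image("scene")[:,:,::-1]; cv2.imwrite("pics/s5.png",im)
w=eyes.get_image("wrist")[:,:,::-1]
z=cv2.resize(im[180:310,300:480],None,fx=3.2,fy=3.2,interpolation=cv2.INTER_CUBIC)
w=cv2.resize(w,(224,168)); p=np.zeros((z.shape[0],224,3),np.uint8); p[:168]=w
cv2.imwrite("pics/s5c.png",np.hstack([z,p]))
E
```

```text
t13.63 [ 0.505  -0.0446  0.2165] ang -24.80 q6 96.3 w 0.0430 F [ 0.39 -0.38 -1.05] T [0.039 0.043 0.007]
seal dark px 57 mean 178.4
```

View pics/s5c.png

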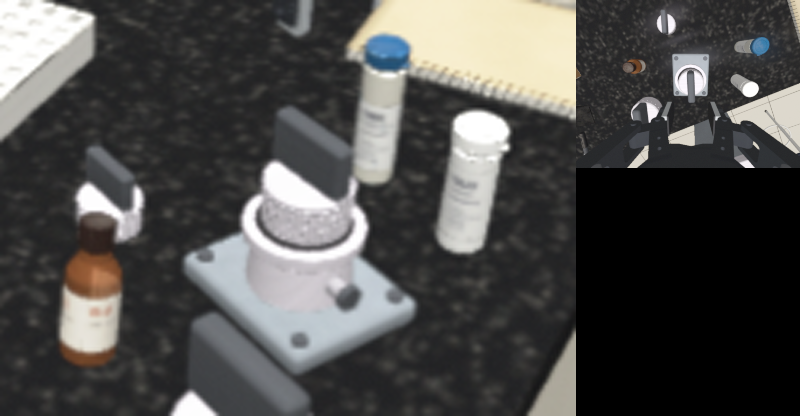

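The cover sits low on its seal at crop (305,215), released. The bottle and both vials are standing, so I'm handing in.

```bash
python3 -c "
from rig import env
print(env.close_job())"
```

```text
the job is handed in; nothing more can be done
None
```

The cover is screwed down snug on its seal and let go, and the job was handed in at about 13.7 s of the 51 s allowed.

- **Backward turn:** I turned the middle-sized cover anticlockwise with the fingers loose around its T-bar, so it was never lifted off. Partway, the fingers seemed to be carrying its weight, so I loosened them. It dropped a few degrees later, and a camera crop showed the rim about 8 mm lower. I saw no sign of it reaching the far stop.
- **Forward turn:** I then turned it clockwise about 55° (estimated, because of the loose fingers) until it came tight. The last four torque readings were 0.29 to 0.41 N m, averaging about 0.35. That is inside the snug range except for one noisy peak, and below the 0.5 N m limit.
- **Last checks:** After I backed off, opened and rose, the force on the tool was near zero. The final picture showed the cover low on its seal and the bottle and both vials standing, apparently where they were. I judged the final seal height by eye and did not measure it.

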